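# Make up two gift parcels from the stock

### The job

Make up the two gift parcels on the packing table: the long print tube, the tall tin and the film can go in the long tray, and the boxed quiz cards and the mug go in the square tray. Set everything down on the floor of its tray, not dropped and nothing on top of anything else: the tube lying along the tray, the card box flat, and the mug, tin and film can standing upright. Leave the short tube, the flat tin and the tape roll where they are.

Things in the scene. Friction and masses are not known exactly. Their poses are not given: they have to be found in the camera images.
- long_tray: the LONG gift-box tray: open kraft cardboard tray, fixed to the table, 265 x 150 mm outside, 255 x 140 mm inside, walls 5 mm thick, 40 mm high over all; its floor is 4 mm thick, so goods in it stand 4 mm above the table. Origin: centre of its underside, on the table; x along its length, y across it.
- square_tray: the SQUARE gift-box tray: open kraft cardboard tray, fixed to the table, 195 x 195 mm outside, 185 x 185 mm inside, walls 5 mm thick, 40 mm high over all, floor 4 mm thick. Origin: centre of its underside, on the table; x and y along its sides.
- long_tube: the LONGER of two brown cardboard print tubes, 210 mm long, lying down; round body 40 mm in diameter, a white square cap 44 x 44 x 7 mm on each end, so that it does not roll. Origin: the middle of the tube, on its axis, 22 mm above what it lies on; x runs along the tube. 0.08 kg
- tall_tin: the TALLER, narrower of two plain steel lidded round tins: 50 mm in diameter, 42 mm high, standing. Origin: centre of its underside; z up. 0.1 kg
- film_can: film can: slim black plastic pot with a grey lid, 32 mm in diameter, 52 mm high, standing. Origin: centre of its underside; z up. 0.03 kg
- card_box: boxed quiz cards: off-white box with a printed border and a dark film reel on its top, lying flat, 92 mm long (x), 60 mm wide (y), 35 mm high. Origin: centre of its underside; z up. 0.15 kg
- mug: small white ceramic mug, 64 mm in diameter, 80 mm high, standing; its handle sticks out to +y, to 68 mm from the mug's axis, so take it across x. Origin: centre of its underside; z up. 0.24 kg
- short_tube: the SHORTER print tube, to be left alone: as the long one but 110 mm long. Origin: its middle, on its axis, 22 mm above the table; x along the tube.
- flat_tin: the FLAT, wider steel tin, to be left alone: 84 mm in diameter, 18 mm high. Origin: centre of its underside.
- tape_roll: roll of brown packing tape lying flat, to be left alone: ring 80 mm outside, 50 mm inside, 24 mm high. Origin: centre of its underside.
There are look-alikes about, which are no part of the job. Leave any pink look-alike of the long_tube alone. Several things look just like the film_can: the one meant starts nearest to the robot's base.

How it is judged:
By the outcome, as a careful person would: the job done as asked, in the order asked, and still so for the second after the job is handed in, with the robot touching nothing.
It also fails if it takes over 128 s, if anything falls off the work surface, if the arm or the gripper's body presses on something with over 40 N, if the wrist force passes 120 N, or if a joint passes its speed limit or range.

### The arm

A 6-joint arm with a two-finger parallel gripper is mounted at the origin on the work surface. World frame = base frame: x ahead of the robot, y to its left, z up, the work surface at z = 0. Lengths are in mm, angles in rad, forces in N, time in s.
With the tool pointing down it reaches from about 350 to 975 mm from the base axis. Payload 7.1 kg.
Tool frame: the origin (TCP) lies midway between the tips of the shut fingers; the grasp point (between the pads) lies 19 mm behind it (ctrl.grasp_offset is the distance from the TCP to the grasp point, in mm); z points along the fingers, y is the line along which they close (so a half turn about z gives the same grasp; the last joint's range is limited). The gripper opens to 88 mm and grips with 3 to 60 N. Pads are 20 mm wide; open, the fingers measure 115 mm over their backs; the gripper's body (75 mm by 178 mm) begins 61 mm behind the grasp point.
Start: joints at [1.297, 0.423, 1.63, -0, 1.089, -0.019], TCP at [157.501, 604.813, 222.675] pointing down, gripper open.
Joint ranges: [-3, 3], [-0.9, 2.11], [0.09, 2.58], [-1.31, 4.45], [0.11, 2.69], [-2.54, 2.54]. Speed limits (rad/s): [2.39, 2.39, 3.01, 3.14, 3.14, 3.14].

### API

Orientations are given as a rotation vector (axis times angle).
In Python, from workcell import sensors, viewer, ctrl gives the robot as it stands. The module is installed in compiled form; this text tells all that it offers.
- The arm moves only by the shell command python3 -m handwheel 'ROWS'. ROWS is JSON, a list of rows, each a list of 7 numbers: the shift along the tool's x, y, z in mm, then the turn, a rotation vector about the tool's x, y, z in rad, then the closure, from 0 (fully open) to 1 (shut). In form: [[x, y, z, rx, ry, rz, jaw], ...]. A call has 1 to 10 rows; each row shifts and turns the commanded pose from where the row before left it, along the tool's axes as they then stand; what a row does not reach is not made up. A row lasts 1/8 s, in which the tool goes at most 62.5 mm and 10.7 degrees, less where a joint would pass 70% of its speed; a pose out of reach is approached as far as the arm can. A call is refused whole if a number of a shift passes 62.5 or a number of a turn 0.188, either way. A call with a gripper value outside its range is refused whole. The fingers move at their own pace and stop on an object; the grip force is fixed at half the most. Time passes only in rows, so rows that do not move let the fingers close. It gives the time, the measured TCP pose, the force, the opening and the grip force at its end, in the units of the state.
- sensors.get_obs(): the state, without advancing time (a new reading comes with each control period).
- viewer.get_image(name): name is "side" or "top" or "wrist"; returns a dict with "frame" (480x640x3 uint8, blue, green, red), "fov_y" (degrees; the focal length in pixels is half the picture's height over the tangent of half this angle, whatever the lens; pixels are square), "cx", "cy" (the principal point, pixels), "R" (3x3) and "t" (3): a world point X has camera coordinates R X + t. Camera axes: x right, y down, z forward; pixel columns grow to the right and rows downward; lengths in mm; the calibration is good to about 2 mm. A picture is of the moment at which its call begins. There is no depth.
- ctrl.close_job(): hands the job in; it is judged then, once.
The state is a dict: "t": time; "qpos": joint angles; "qvel": joint speeds; "joint_torque": joint torques, N m; "ee_pos": TCP position; "orientation": TCP orientation; "ft_force": force on the tool from outside, world axes, zero at the start; "moment": the same for the moment, N m; "width": finger opening in mm; "grasp_force": force on a finger pad.
Only numpy, scipy, OpenCV 4.12 (cv2) and the standard library are available. Lean on these libraries where they do the work, as an engineer would, in place of code of your own. Each camera call takes 0.05 s, during which the arm holds its last target. There are 200 camera calls.

## Working session

There is one attempt and no reset: what is moved stays moved. The work goes in short steps, Python scripts to look and compute and a shell command to move; the robot and the scene stay as the last step left them, time stands still between calls to the robot, and variables do not carry over. Pictures are saved under pics/ and viewed, at most 14 in all, crops included, and the job is handed in when it is done.

```bash
mkdir -p pics; ls; python3 - <<'E'
from workcell import sensors, viewer, ctrl
import cv2,numpy as np,pickle
o=sensors.get_obs(); print({k:np.round(v,3) for k,v in o.items()}, ctrl.grasp_offset)
for n in ("top","side","wrist"):
    d=viewer.get_image(n); cv2.imwrite(f"pics/{n}0.png",d["frame"]); pickle.dump(d,open(f"{n}0.pkl","wb"))
    print(n,d["fov_y"],d["cx"],d["cy"],np.round(d["R"],3).tolist(),np.round(d["t"],1), (-np.array(d["R"]).T@d["t"]).round())
E
```

```text
pics
{'t': np.float64(0.0), 'qpos': array([ 1.297,  0.424,  1.631, -0.   ,  1.089, -0.019]), 'qvel': array([ 0.   ,  0.   , -0.003,  0.001,  0.001, -0.001]), 'joint_torque': array([ 0.0000e+00, -5.4463e+01, -2.7366e+01,  6.4000e-02,  2.3000e-02,
       -0.0000e+00]), 'ee_pos': array([157.349, 604.287, 221.906]), 'orientation': array([-3.990e-01, -3.116e+00,  2.000e-03]), 'ft_force': array([0.078, 0.608, 0.104]), 'moment': array([-0.013,  0.023,  0.031]), 'grasp_force': np.float64(0.0), 'width': np.float64(87.702)} 18.700000000000003
top 46.27395905826067 318.0034007412601 248.0567034765927 [[-0.021, -1.0, 0.006], [-0.976, 0.019, -0.216], [0.216, -0.011, -0.976]] [ -20.7  449.2 1320.2] [ 153.  -15. 1386.]
side 42.855176890692896 318.21084946913265 243.33571806021953 [[0.717, -0.697, 0.003], [-0.45, -0.467, -0.761], [0.531, 0.544, -0.649]] [-328.3  238.2 1109.9] [-247. -721.  903.]
wrist 68.85653592640152 317.1309760719839 239.37769654811487 [[0.252, 0.968, -0.001], [0.939, -0.245, 0.241], [0.233, -0.061, -0.971]] [-623.9  -28.9  388.4] [ 94. 621. 384.]
```

View pics/top0.png

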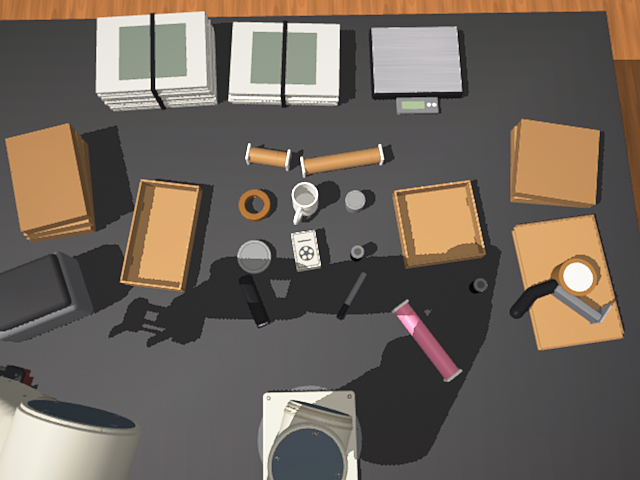

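View pics/side0.png

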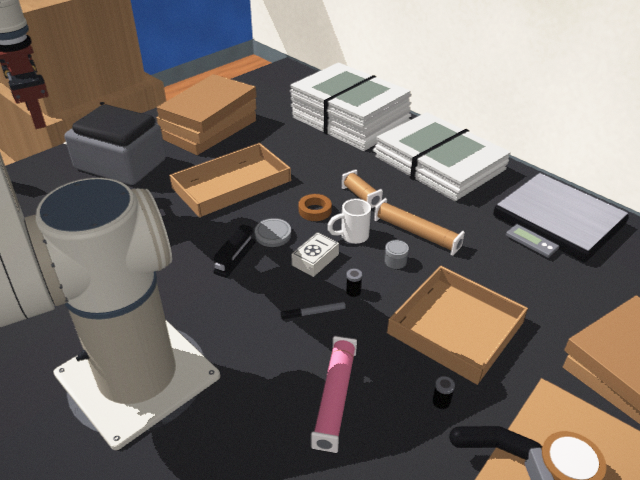

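Top view: long tray centred at (162,235), square tray (440,224), long tube (343,160), short tube (268,156), tape (254,204), mug (304,195) with its handle toward the lower left, tall tin (355,200), card box (306,250). Film-can look-alikes stand at (357,252) and (480,285). The pink tube is at (428,340). The side view agrees. Next I'll turn these into world positions.

```bash
cat > h.py <<'E'
import numpy as np,cv2,pickle
from scipy.spatial.transform import Rotation as Ro
def cam(d):
    f=240/np.tan(np.radians(d["fov_y"]/2)); return f,np.array(d["R"]),np.array(d["t"])
def ray(d,uv,z):
    f,R,t=cam(d); uv=np.atleast_2d(np.asarray(uv,float))
    v=np.c_[(uv[:,0]-d["cx"])/f,(uv[:,1]-d["cy"])/f,np.ones(len(uv))]@R
    c=-R.T@t; return (c+v*((z-c[2])/v[:,2])[:,None])[:,:2]
def proj(d,X):
    f,R,t=cam(d); c=np.atleast_2d(X)@R.T+t
    return c[:,:2]/c[:,2:]*f+[d["cx"],d["cy"]]
def go(x,y,z,yaw,o=None):
    """tool shift and turn to reach TCP x,y,z with tool y axis at yaw (mod pi)"""
    if o is None:
        from workcell import sensors; o=sensors.get_obs()
    R=Ro.from_rotvec(o["orientation"]).as_matrix()
    cur=np.arctan2(R[1,1],R[0,1]); d=(yaw-cur+np.pi/2)%np.pi-np.pi/2
    s=R.T@(np.array([x,y,z])-o["ee_pos"])
    print("shift",s.round(1),"turn rz",round(-d,3),"curyaw",round(cur,3),"q1,q6",o["qpos"][[0,5]].round(2),"tilt z",R[:,2].round(3))
E
python3 - <<'E'
from h import *
d=pickle.load(open("top0.pkl","rb"))
P=lambda n,uv,z:print(n,ray(d,uv,z).round().tolist())
P("long tray rim corners",[(141,180),(202,183),(182,291),(121,284)],40)
P("sq rim",[(394,190),(474,181),(486,256),(407,267)],40)
P("tube ends",[(304,163),(382,154)],22); P("short",[(248,154),(289,159)],22)
P("tin",[(355,197)],42);P("film",[(357,249)],52);P("film2",[(480,281)],52)
P("card",[(291,233),(314,230),(321,265),(298,270)],35)
P("mug rim",[(305,191)],80);P("mug handle",[(297,219)],40);P("tape",[(255,203)],24);P("flat",[(254,255)],18)
f=cv2.resize(d["frame"][130:310,215:495],None,fx=2.8,fy=2.8,interpolation=cv2.INTER_CUBIC);cv2.imwrite("pics/crop.png",f)
w=pickle.load(open("wrist0.pkl","rb"))
E
```

```text
long tray rim corners [[635.0, 412.0], [624.0, 258.0], [351.0, 300.0], [371.0, 448.0]]
sq rim [[596.0, -224.0], [616.0, -427.0], [423.0, -441.0], [399.0, -246.0]]
tube ends [[680.0, 1.0], [700.0, -201.0]]
short [[707.0, 145.0], [691.0, 40.0]]
tin [[579.0, -125.0]]
film [[444.0, -125.0]]
film2 [[359.0, -418.0]]
card [[491.0, 36.0], [498.0, -21.0], [409.0, -36.0], [398.0, 20.0]]
mug rim [[585.0, -1.0]]
mug handle [[526.0, 21.0]]
tape [[574.0, 127.0]]
flat [[441.0, 129.0]]
```

View pics/crop.png

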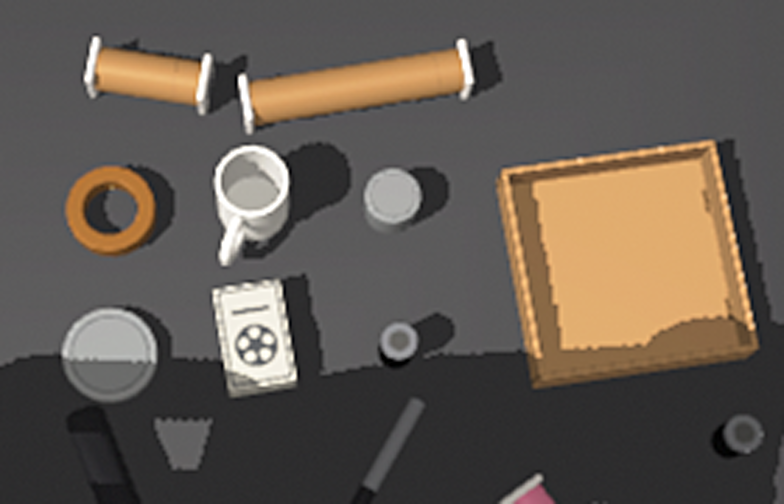

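View pics/wrist0.png

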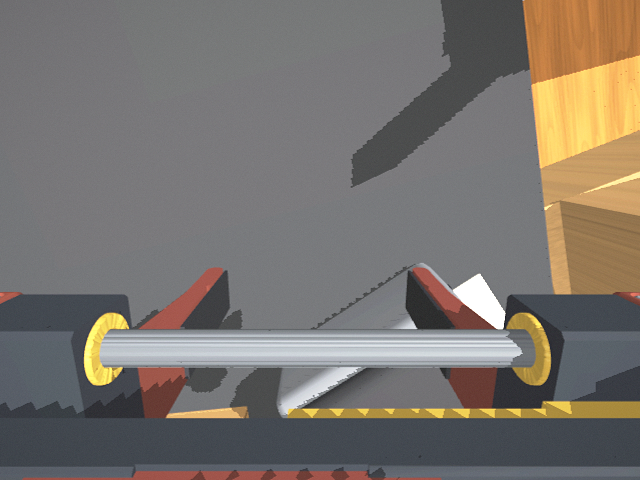

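Crop: the rim and top centres, refined in full-image pixels, are mug (305,195), tin (355,199.5), film can (358,252), tube caps (304,166) and (381,154). The wrist view shows only a dark case, so nothing useful. I'll recompute and go for the tube.

```bash
python3 - <<'E'
from h import *
d=pickle.load(open("top0.pkl","rb")); s=pickle.load(open("side0.pkl","rb"))
P=lambda n,uv,z:print(n,ray(d,uv,z).round().tolist())
P("tube ends",[(304,166),(381,154.3)],22)
P("tin",[(355,199.5)],42);P("film",[(358,252)],52)
P("card",[(290.7,234),(315,229.6),(321,266),(297,269)],35)
P("mug rim",[(305,195)],80);P("mug handle",[(297,217.5)],40)
# tray interior/outer by colour mask
hsv=cv2.cvtColor(d["frame"],cv2.COLOR_BGR2HSV); m=cv2.inRange(hsv,(8,90,40),(22,255,255)); m=cv2.morphologyEx(m,cv2.MORPH_CLOSE,np.ones((5,5)))
for c in cv2.findContours(m,cv2.RETR_EXTERNAL,cv2.CHAIN_APPROX_NONE)[0]:
    if cv2.contourArea(c)<500: continue
    q=cv2.approxPolyDP(cv2.convexHull(c),8,True)[:,0]; x,y=c[:,0].mean(0)
    if 100<y<320 and (100<x<220 or 390<x<500 or 290<x<390):
        print(x.round(),y.round(),q.tolist(),ray(d,q,40).round().tolist(),ray(d,q,0).round().tolist(),cv2.minAreaRect(ray(d,c[:,0],22).astype(np.float32)))
print("side px", proj(s,[[582,-125,42],[444,-125,52],[585,-1,80]]).round())
print("side tube",ray(s,[(377,207),(459,243)],22).round(), "tin",ray(s,[(397,248)],42).round(),"film",ray(s,[(355,275)],52).round(),"mug",ray(s,[(356,209)],80).round())
go(690,-100,200,0.1)
E
```

```text
tube ends [[671.0, 1.0], [700.0, -198.0]]
tin [[573.0, -125.0]]
film [[436.0, -127.0]]
card [[489.0, 37.0], [499.0, -23.0], [407.0, -36.0], [400.0, 22.0]]
mug rim [[575.0, -1.0]]
mug handle [[529.0, 21.0]]
438.0 224.0 [[469, 180], [485, 254], [405, 268], [394, 190]] [[619.0, -415.0], [428.0, -439.0], [397.0, -241.0], [596.0, -224.0]] [[633.0, -427.0], [436.0, -452.0], [404.0, -248.0], [610.0, -230.0]] ((513.1552124023438, -333.1425476074219), (204.8183135986328, 206.12435913085938), 7.018336296081543)
161.0 235.0 [[140, 179], [202, 191], [182, 291], [120, 282]] [[637.0, 415.0], [603.0, 258.0], [351.0, 300.0], [376.0, 450.0]] [[652.0, 427.0], [616.0, 266.0], [357.0, 309.0], [383.0, 464.0]] ((499.2235107421875, 359.8298645019531), (163.24171447753906, 274.3131408691406), 81.76170349121094)
341.0 161.0 [[378, 148], [378, 162], [306, 174], [304, 159]] [[710.0, -189.0], [672.0, -187.0], [643.0, -4.0], [683.0, 1.0]] [[726.0, -194.0], [687.0, -192.0], [658.0, -3.0], [699.0, 1.0]] ((684.8206787109375, -97.16947937011719), (43.479270935058594, 197.23085021972656), 8.563287734985352)
side px [[400. 245.]
 [356. 271.]
 [360. 205.]]
side tube [[ 668.   16.]
 [ 700. -199.]] tin [[ 569. -128.]] film [[ 434. -130.]] mug [[569.  -5.]]
shift [-692.9 -547.4   22.7] turn rz 1.216 curyaw 1.316 q1,q6 [ 1.3  -0.02] tilt z [-0.    -0.001 -1.   ]
```

```bash
python3 -m handwheel '[[-46,-36.4,0,0,0,0,0],[-46,-36.4,0,0,0,0,0],[-46,-36.4,0,0,0,0,0],[-46,-36.4,0,0,0,0,0],[-46,-36.4,0,0,0,0,0],[-46,-36.4,0,0,0,0,0],[-46,-36.4,0,0,0,0,0],[-46,-36.4,0,0,0,0,0],[-46,-36.4,0,0,0,0,0],[-46,-36.4,0,0,0,0,0]]'
python3 -m handwheel '[[-46,-36.4,0,0,0,0,0],[-46,-36.4,0,0,0,0,0],[-46,-36.4,0,0,0,0,0],[-46,-36.4,0,0,0,0,0],[-46,-36.4,0,0,0,0,0],[0,0,0,0,0,0.167,0],[0,0,0,0,0,0.167,0],[0,0,0,0,0,0.167,0],[0,0,0,0,0,0.167,0],[0,0,0,0,0,0.167,0]]'
python3 -m handwheel '[[0,0,0,0,0,0.168,0],[0,0,0,0,0,0.168,0],[0,0,0,0,0,0,0],[0,0,0,0,0,0,0]]'
python3 - <<'E'
from h import *
from workcell import viewer
go(686,-98,100,0.145)
w=viewer.get_image("wrist"); cv2.imwrite("pics/w1.png",w["frame"]); pickle.dump(w,open("w1.pkl","wb"))
t=viewer.get_image("top"); cv2.imwrite("pics/t1.png",t["frame"]); pickle.dump(t,open("t1.pkl","wb"))
cv2.imwrite("pics/v1.png",np.hstack([cv2.resize(w["frame"],(400,300)),cv2.resize(t["frame"],(400,300))]))
E
```

```text
t: 1.4
ee_pos: [511.8, 134.9, 222.7]
orientation: [0.399, 3.116, 0.0]
ft_force: [0.6, 0.8, -1.0]
width: 87.8
grasp_force: 0.0
t: 2.65
ee_pos: [687.4, -97.4, 222.2]
orientation: [-1.635, -2.681, 0.0]
ft_force: [0.2, -0.6, -0.4]
width: 88.0
grasp_force: 0.0
t: 3.15
ee_pos: [687.5, -97.5, 222.5]
orientation: [-2.051, -2.38, 0.0]
ft_force: [-0.1, 0.2, -0.5]
width: 87.6
grasp_force: 0.0
shift [ -0.3  -1.5 122.5] turn rz 0.003 curyaw 0.148 q1,q6 [-0.16 -0.31] tilt z [-0.  0. -1.]
```

View pics/v1.png

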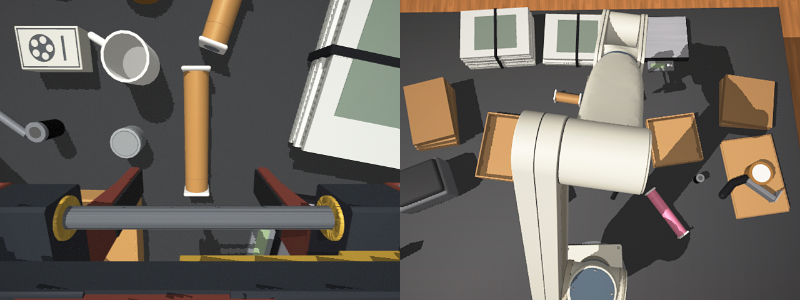

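Left half (wrist, scaled by 0.625): the long tube runs from cap (197,68) to cap (197,193). Tin top is at (129,142), mug rim (129,56), film-can top (37,131). Right half (top view): the area the arm hid before holds no extra film can.

```bash
python3 - <<'E'
from h import *
d=pickle.load(open("w1.pkl","rb"))
for n,uv,z in [("caps top",[(197,67),(197,193)],44),("tin",[(129,142)],42),("mug",[(129,56)],80),("film",[(37,131)],52),("card",[(16,28),(74,26),(92,68),(28,70)],35),("handle end",[(91,36)],50)]:
    print(n,ray(d,np.array(uv)*1.6,z).round().tolist())
E
```

```text
caps top [[670.0, 6.0], [699.0, -191.0]]
tin [[579.0, -121.0]]
mug [[582.0, 2.0]]
film [[441.0, -122.0]]
card [[403.0, 21.0], [486.0, 36.0], [514.0, -17.0], [418.0, -34.0]]
handle end [[518.0, 24.0]]
```

```bash
python3 -m handwheel '[[3,-2,55,0,0,0,0],[0,0,55,0,0,0,0],[0,0,50,0,0,0,0],[0,0,38,0,0,0,0],[0,0,20,0,0,0,0],[0,0,0,0,0,0,0.0],[0,0,0,0,0,0,1]]'
python3 -m handwheel '[[0,0,0,0,0,0,1],[0,0,0,0,0,0,1],[0,0,0,0,0,0,1],[0,0,0,0,0,0,1],[0,0,0,0,0,0,1],[0,0,-20,0,0,0,1],[0,0,-40,0,0,0,1],[0,0,-60,0,0,0,1],[0,0,0,0,0,0,1]]'
python3 - <<'E'
from h import *
go(491,327,100,1.426)
E
```

```text
t: 4.12
ee_pos: [686.4, -95.0, 6.3]
orientation: [2.053, 2.375, 0.002]
ft_force: [0.2, -0.9, 0.6]
width: 81.1
grasp_force: 0.0
t: 5.25
ee_pos: [689.2, -95.4, 131.7]
orientation: [2.049, 2.369, 0.009]
ft_force: [1.5, -0.1, -1.0]
width: 39.2
grasp_force: 30.0
shift [ 446.7 -135.4   28.9] turn rz -1.281 curyaw 0.145 q1,q6 [-0.15 -0.3 ] tilt z [ 0.011 -0.002 -1.   ]
```

```bash
python3 -m handwheel '[[48,-21.3,-15,0,0,0,1],[48,-21.3,-15,0,0,0,1],[48,-21.3,-15,0,0,0,1],[48,-21.3,-15,0,0,0,1],[48,-21.3,-15,0,0,0,1],[48,-21.3,-15,0,0,0,1],[0,0,0,0,0,0,1],[0,0,0,0,0,0,1]]'
python3 - <<'E'
from h import *
from workcell import viewer
go(491,327,100,1.426)
w=viewer.get_image("wrist"); cv2.imwrite("pics/w2.png",w["frame"]); pickle.dump(w,open("w2.pkl","wb"))
E
```

```text
t: 6.25
ee_pos: [517.0, 171.6, 214.6]
orientation: [2.053, 2.377, -0.0]
ft_force: [-0.3, 0.1, -0.7]
width: 39.3
grasp_force: 30.0
shift [157.6  -3.2 114.6] turn rz -1.28 curyaw 0.146 q1,q6 [0.3  0.15] tilt z [ 0. -0. -1.]
```

View pics/w2.png

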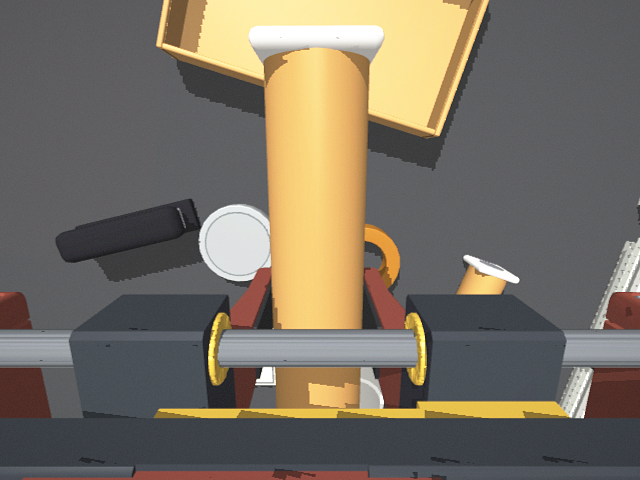

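Tube held squarely and aligned. The tray's near outer rim corners are at about (160,42) and (441,128), with its right side running up to (490,0).

```bash
python3 - <<'E'
from h import *
d=pickle.load(open("w2.pkl","rb"))
p=ray(d,[(160,41),(440,128),(490,0)],40);print(p.round(1))
p0=ray(d,[(160,46),(436,137)],0);print(p0.round(1))
u=p[1]-p[0];print(np.linalg.norm(u),np.arctan2(u[1],u[0]),np.linalg.norm(p0[1]-p0[0])); u/=np.linalg.norm(u); c=(p[0]+p[1])/2+75*np.array([-u[1],u[0]]);print("centre",c)
v=p[2]-p[1];print("side yaw",np.arctan2(v[1],v[0])-np.pi/2)
for n,a,b in [("tube",0,-28),("tin",60,36),("can",-60,36)]: print(n,c+a*u+b*np.array([-u[1],u[0]]))
E
```

```text
[[358.9 308.9]
 [615.6 273.8]
 [633.8 380.9]]
[[341.4 313.2]
 [626.5 269. ]]
259.1443214012553 -0.13602938655230262 288.48118802690993
centre [497.43153426 365.65364857]
side yaw -0.16794950174633683
tube [493.63444698 337.91230527]
tin [561.75923927 393.18447436]
can [442.86776798 409.45770556]
```

```bash
python3 -m handwheel '[[0,0,0,0,0,-0.1835,1],[0,0,0,0,0,-0.1835,1],[0,0,0,0,0,-0.1835,1],[0,0,0,0,0,-0.1835,1],[0,0,0,0,0,-0.1835,1],[0,0,0,0,0,-0.1835,1],[0,0,0,0,0,-0.1835,1],[0,0,0,0,0,0,1]]'
python3 -m handwheel '[[12,41,0,0,0,0,1],[12,41,0,0,0,0,1],[12,41,0,0,0,0,1],[11,41,0,0,0,0,1],[0,0,40,0,0,0,1],[0,0,40,0,0,0,1],[0,0,40,0,0,0,1],[0,0,0,0,0,0,1],[0,0,0,0,0,0,1]]'
python3 - <<'E'
from h import *
from workcell import viewer
go(494,340,9,1.43)
w=viewer.get_image("wrist"); s=viewer.get_image("side"); pickle.dump((w,s),open("w3.pkl","wb"))
cv2.imwrite("pics/v3.png",np.hstack([cv2.resize(w["frame"],(400,300)),cv2.resize(s["frame"][100:280,120:360],(400,300))]))
E
```

```text
t: 7.3
ee_pos: [517.5, 170.5, 214.0]
orientation: [-0.227, -3.132, 0.001]
ft_force: [1.1, -0.4, -0.4]
width: 39.7
grasp_force: 30.0
t: 8.43
ee_pos: [494.6, 340.7, 95.6]
orientation: [0.226, 3.133, 0.001]
ft_force: [0.9, 0.4, -0.0]
width: 39.3
grasp_force: 30.0
shift [ 0.6 -0.9 86.6] turn rz -0.003 curyaw 1.427 q1,q6 [ 0.58 -0.84] tilt z [ 0.001  0.001 -1.   ]
```

View pics/v3.png

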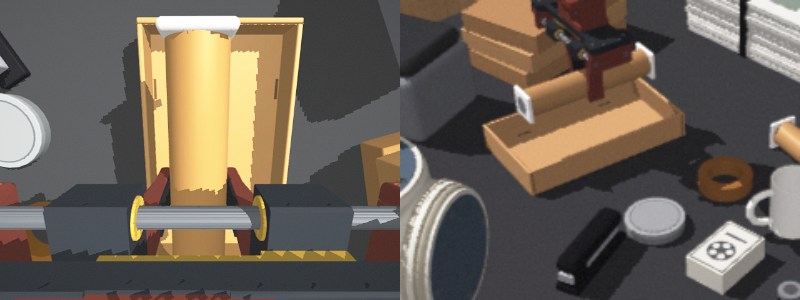

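Wrist (×0.625): the tube hovers over the tray and is parallel to it. Far rim outer corners are at about (137,18) and (304,18), nearer rim at (148,185) and (293,185).

```bash
python3 - <<'E'
from h import *
w,s=pickle.load(open("w3.pkl","rb"))
hsv=cv2.cvtColor(w["frame"],cv2.COLOR_BGR2HSV); m=cv2.inRange(hsv,(8,80,60),(25,255,255))
for r in (35,60,100,160,220,260):
    x=np.where(m[r,200:500])[0]+200; p=ray(w,[(x.min(),r),(x.max(),r)],40); print(r,x.min(),x.max(),p.round(1).tolist())
c=m[:, 240:290]; print("top row",[int(np.where(m[:200,k])[0].min()) for k in (225,235,245,400,430,460,480) if m[:200,k].any()])
p=ray(w,[(137*1.6,18*1.6),(304*1.6,18*1.6)],40);print(p)
E
```

```text
35 219 484 [[359.0, 304.7], [380.2, 451.1]]
60 220 482 [[371.6, 302.6], [392.8, 449.6]]
100 222 478 [[392.6, 299.3], [413.9, 446.6]]
160 226 472 [[426.3, 294.6], [447.6, 441.9]]
220 229 465 [[462.7, 288.9], [484.1, 436.2]]
260 232 461 [[488.9, 285.4], [510.2, 432.5]]
top row [27, 27, 27, 28, 28, 27, 27]
[[356.02044386 305.47768622]
 [377.23877818 452.49311252]]
```

```bash
python3 -m handwheel '[[0,-3,30,0,0,0,1],[0,0,30,0,0,0,1],[0,0,15,0,0,0,1],[0,0,7,0,0,0,1],[0,0,3,0,0,0,1],[0,0,1.5,0,0,0,1],[0,0,0,0,0,0,1]]'
```

```text
t: 9.4
ee_pos: [493.7, 338.1, 8.8]
orientation: [0.222, 3.133, 0.001]
ft_force: [0.4, 0.1, 0.2]
width: 40.0
grasp_force: 30.0
```

```bash
python3 -m handwheel '[[0,0,0.8,0,0,0,1],[0,0,0,0,0,0,1]]'; python3 -m handwheel '[[0,0,0.8,0,0,0,1],[0,0,0,0,0,0,1]]'
```

```text
t: 9.65
ee_pos: [493.8, 338.1, 8.8]
orientation: [0.222, 3.133, 0.001]
ft_force: [-2.3, -2.1, 9.9]
width: 39.5
grasp_force: 30.0
t: 9.9
ee_pos: [493.7, 338.1, 8.7]
orientation: [0.222, 3.133, 0.001]
ft_force: [-4.4, -2.0, 16.7]
width: 39.3
grasp_force: 30.0
```

```bash
python3 -m handwheel '[[0,0,-0.8,0,0,0,1],[0,0,0,0,0,0,0.42],[0,0,0,0,0,0,0.42],[0,0,0,0,0,0,0.42],[0,0,-15,0,0,0,0.42],[0,0,-35,0,0,0,0.42],[0,0,-60,0,0,0,0],[0,0,-60,0,0,0,0],[0,0,0,0,0,0,0]]'
python3 - <<'E'
from h import *
from workcell import viewer
w=viewer.get_image("wrist"); s=viewer.get_image("side"); pickle.dump((w,s),open("w4.pkl","wb"))
cv2.imwrite("pics/v4.png",np.hstack([cv2.resize(w["frame"],(400,300)),cv2.resize(s["frame"][100:280,120:360],(400,300))]))
go(578,-123,180,-.145)
E
```

```text
t: 11.02
ee_pos: [496.1, 339.6, 183.6]
orientation: [0.221, 3.125, 0.01]
ft_force: [-0.0, 0.6, -0.5]
width: 77.2
grasp_force: 0.0
shift [-148.6 -444.3   -1.7] turn rz -1.567 curyaw 1.43 q1,q6 [ 0.58 -0.85] tilt z [ 0.002  0.001 -1.   ]
```

View pics/v4.png

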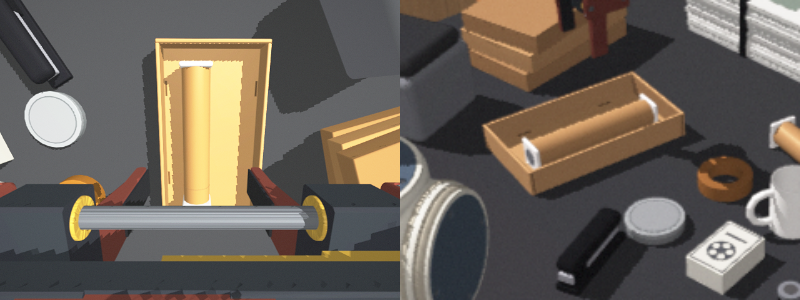

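The tube lies in the tray, on its floor and parallel to the walls. Next is the tall tin.

```bash
python3 -m handwheel '[[-18,-56,0,0,0,0,0],[-18,-56,0,0,0,0,0],[-18,-56,0,0,0,0,0],[-18,-56,0,0,0,0,0],[-18,-56,0,0,0,0,0],[-18,-56,0,0,0,0,0],[-18,-56,0,0,0,0,0],[-18,-56,0,0,0,0,0],[0,0,0,0,0,0,0]]'
python3 -m handwheel '[[0,0,0,0,0,0.175,0],[0,0,0,0,0,0.175,0],[0,0,0,0,0,0.175,0],[0,0,0,0,0,0.175,0],[0,0,0,0,0,0.175,0],[0,0,0,0,0,0.175,0],[0,0,0,0,0,0.175,0],[0,0,0,0,0,0.175,0],[0,0,0,0,0,0.175,0],[0,0,0,0,0,0,0]]'
python3 - <<'E'
from h import *
from workcell import viewer
go(575,-124,5,-.145)
w=viewer.get_image("wrist"); cv2.imwrite("pics/w5.png",w["frame"]);pickle.dump(w,open("w5.pkl","wb"))
E
```

```text
t: 12.25
ee_pos: [572.0, -129.5, 175.5]
orientation: [-0.229, -3.131, 0.0]
ft_force: [0.4, 0.7, 0.0]
width: 87.8
grasp_force: 0.0
t: 13.5
ee_pos: [571.7, -124.8, 176.1]
orientation: [-2.373, -2.055, 0.002]
ft_force: [-0.5, -0.4, -0.8]
width: 87.9
grasp_force: 0.0
shift [  1.2   3.7 171.1] turn rz 0.002 curyaw -0.143 q1,q6 [-0.24 -0.09] tilt z [-0.003  0.001 -1.   ]
```

View pics/w5.png

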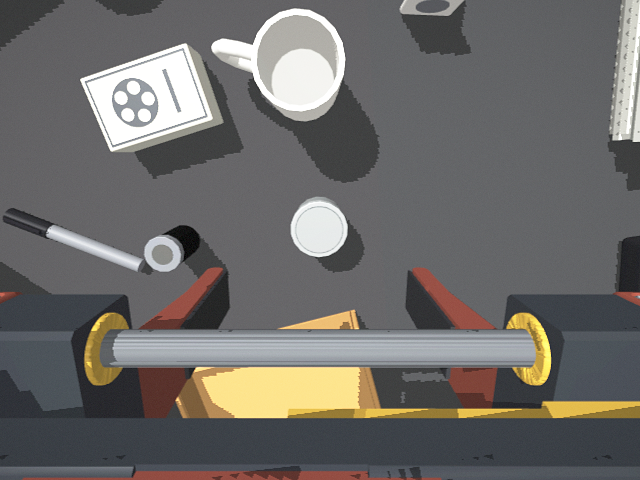

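Wrist view: tin top at (319,230) with radius ~28 px, film-can top at (163,253), mug rim centre (298,62), handle tip (217,48). Card-top corners are at (81,78), (186,45), (215,124) and (111,151).

```bash
python3 - <<'E'
from h import *
d=pickle.load(open("w5.pkl","rb"))
for n,uv,z in [("tin",[(319,230),(291,230),(347,230)],42),("film",[(163,253)],52),("mug",[(299,62)],80),("handle",[(217,48)],50),("card",[(81,78),(186,45),(217,122),(111,151)],35)]:
    p=ray(d,uv,z);print(n,p.round().tolist(),p.mean(0).round(1))
a=ray(d,[(81,78),(186,45),(217,122),(111,151)],35);print("card yaw",np.arctan2(*(a[1]-a[0])[::-1]),np.arctan2(*(a[2]-a[3])[::-1]))
tin=ray(d,[(319,230)],42)[0]; go(*tin,5,-.145); print(proj(d,[[571.7,-124.8,42]]))
E
```

```text
tin [[573.0, -125.0], [549.0, -121.0], [597.0, -128.0]] [ 572.8 -124.9]
film [[439.0, -124.0]] [ 439.  -123.7]
mug [[577.0, -0.0]] [ 5.769e+02 -1.000e-01]
handle [[517.0, 25.0]] [517.3  25.2]
card [[401.0, 24.0], [490.0, 35.0], [502.0, -24.0], [409.0, -34.0]] [4.509e+02 1.000e-01]
card yaw 0.12648277024709106 0.10676185344052223
shift [1.000e-01 1.300e+00 1.713e+02] turn rz 0.004 curyaw -0.141 q1,q6 [-0.24 -0.09] tilt z [-0.002  0.001 -1.   ]
[[317.74912637 230.05525472]]
```

```bash
python3 -m handwheel '[[0,1,55,0,0,0,0],[0,0,50,0,0,0,0],[0,0,38,0,0,0,0],[0,0,20,0,0,0,0],[0,0,8,0,0,0,0],[0,0,0,0,0,0,1],[0,0,0,0,0,0,1],[0,0,0,0,0,0,1],[0,0,0,0,0,0,1]]'
python3 -m handwheel '[[0,0,0,0,0,0,1],[0,0,-20,0,0,0,1],[0,0,-40,0,0,0,1],[0,0,-60,0,0,0,1],[0,0,-40,0,0,0,1],[0,0,0,0,0,0,1]]'
python3 - <<'E'
from h import *
c=np.array([497,359.5]);a=-.145;u=np.array([np.cos(a),np.sin(a)]);n=np.array([-u[1],u[0]])
print(c+60*u+38*n,c-60*u+38*n)
go(*(c+60*u+38*n),100,a)
E
```

```text
t: 14.68
ee_pos: [574.0, -126.3, 7.1]
orientation: [2.376, 2.054, 0.001]
ft_force: [-1.6, 0.4, 1.5]
width: 51.3
grasp_force: 0.4
t: 15.42
ee_pos: [576.0, -126.8, 170.9]
orientation: [2.372, 2.05, 0.007]
ft_force: [0.1, 0.2, -1.4]
width: 49.5
grasp_force: 30.0
[561.86106668 388.43167864] [443.12035798 405.77077021]
shift [507.8 -89.2  69.9] turn rz -0.0 curyaw -0.145 q1,q6 [-0.24 -0.09] tilt z [ 0.008 -0.002 -1.   ]
```

```bash
python3 -m handwheel '[[56.4,-9.8,0,0,0,0,1],[56.4,-9.8,0,0,0,0,1],[56.4,-9.8,0,0,0,0,1],[56.4,-9.8,0,0,0,0,1],[56.4,-9.8,0,0,0,0,1],[56.4,-9.8,0,0,0,0,1],[56.4,-9.8,0,0,0,0,1],[56.4,-9.8,0,0,0,0,1],[56.4,-9.8,0,0,0,0,1],[0,0,0,0,0,0,1]]'
python3 -m handwheel '[[0,0,50,0,0,0,1],[0,0,30,0,0,0,1],[0,0,0,0,0,0,1],[0,0,0,0,0,0,1]]'
python3 - <<'E'
from h import *
go(562,388.5,11,-.145)
E
```

```text
t: 16.68
ee_pos: [558.6, 392.2, 164.9]
orientation: [-2.372, -2.059, 0.002]
ft_force: [0.2, -1.0, -1.7]
width: 49.2
grasp_force: 30.0
t: 17.18
ee_pos: [560.6, 388.3, 87.1]
orientation: [2.378, 2.053, 0.001]
ft_force: [-0.3, -0.4, 0.5]
width: 49.1
grasp_force: 30.0
shift [ 0.4  1.4 76.1] turn rz -0.001 curyaw -0.146 q1,q6 [0.59 0.73] tilt z [ 0.  0. -1.]
```

```bash
python3 -m handwheel '[[0,1.4,40,0,0,0,1],[0,0,22,0,0,0,1],[0,0,10,0,0,0,1],[0,0,3.5,0,0,0,1],[0,0,0,0,0,0,1],[0,0,0,0,0,0,1]]'; python3 -m handwheel '[[0,0,1,0,0,0,1],[0,0,0,0,0,0,1]]'; python3 -m handwheel '[[0,0,0.8,0,0,0,1],[0,0,0,0,0,0,1]]'
```

```text
t: 17.92
ee_pos: [562.0, 389.0, 11.8]
orientation: [2.377, 2.054, 0.002]
ft_force: [-0.4, -0.5, -1.2]
width: 49.1
grasp_force: 30.0
t: 18.18
ee_pos: [561.9, 389.0, 11.0]
orientation: [2.377, 2.054, 0.002]
ft_force: [-1.3, -0.4, 5.2]
width: 49.3
grasp_force: 30.0
t: 18.42
ee_pos: [562.0, 389.0, 11.0]
orientation: [2.377, 2.054, 0.002]
ft_force: [-3.4, -2.0, 11.6]
width: 49.3
grasp_force: 30.0
```

```bash
python3 -m handwheel '[[0,0,-0.8,0,0,0,1],[0,0,0,0,0,0,0.27],[0,0,0,0,0,0,0.27],[0,0,0,0,0,0,0.27],[0,0,-15,0,0,0,0.27],[0,0,-35,0,0,0,0.27],[0,0,-60,0,0,0,0.27],[0,0,-50,0,0,0,0.27],[0,0,0,0,0,0,0.27]]'
python3 - <<'E'
from h import *
d=pickle.load(open("w5.pkl","rb")); t=pickle.load(open("top0.pkl","rb"))
print(ray(d,[(5,213),(145,268),(50,232)],8).round(),ray(t,[(340,318),(365,274)],8).round())
go(439,-124,160,-.145)
E
```

```text
t: 19.55
ee_pos: [564.1, 390.4, 176.2]
orientation: [2.376, 2.053, 0.016]
ft_force: [0.1, 0.1, -0.6]
width: 64.1
grasp_force: 0.0
[[ 277.  -73.]
 [ 396. -146.]
 [ 314.  -97.]] [[ 282.  -80.]
 [ 389. -146.]]
shift [-527.2  -49.3   12.3] turn rz -0.001 curyaw -0.146 q1,q6 [0.59 0.73] tilt z [ 0.008  0.006 -1.   ]
```

```bash
python3 -m handwheel '[[-58.5,-5.5,0,0,0,0,0.4],[-58.5,-5.5,0,0,0,0,0.4],[-58.5,-5.5,0,0,0,0,0.4],[-58.5,-5.5,0,0,0,0,0.4],[-58.5,-5.5,0,0,0,0,0.4],[-58.5,-5.5,0,0,0,0,0.4],[-58.5,-5.5,0,0,0,0,0.4],[-58.5,-5.5,0,0,0,0,0.4],[-58.5,-5.5,0,0,0,0,0.4],[0,0,0,0,0,0,0.4]]'
python3 -m handwheel '[[0,0,0,0,0,0,0.4],[0,0,0,0,0,0,0.4]]'
python3 - <<'E'
from h import *
from workcell import viewer
d=viewer.get_image("wrist"); f=d["frame"]; pickle.dump(d,open("w6.pkl","wb"))
go(439,-124,11,-.145)
p=proj(d,[[439,-124,52],[439,-124,0]]);print(p.round())
for q in p: cv2.drawMarker(f,tuple(int(v) for v in q),(0,0,255),0,14)
cv2.imwrite("pics/w6.png",f)
E
```

```text
t: 20.8
ee_pos: [434.7, -128.2, 169.6]
orientation: [-2.383, -2.047, 0.001]
ft_force: [-0.0, 0.9, -0.1]
width: 52.4
grasp_force: 0.0
t: 21.05
ee_pos: [436.3, -124.0, 169.7]
orientation: [-2.375, -2.056, 0.0]
ft_force: [0.2, -1.2, 0.7]
width: 53.1
grasp_force: 0.0
shift [  0.2   2.7 158.7] turn rz 0.002 curyaw -0.143 q1,q6 [-0.3  -0.16] tilt z [-0.  0. -1.]
[[321. 234.]
 [320. 222.]]
```

View pics/w6.png

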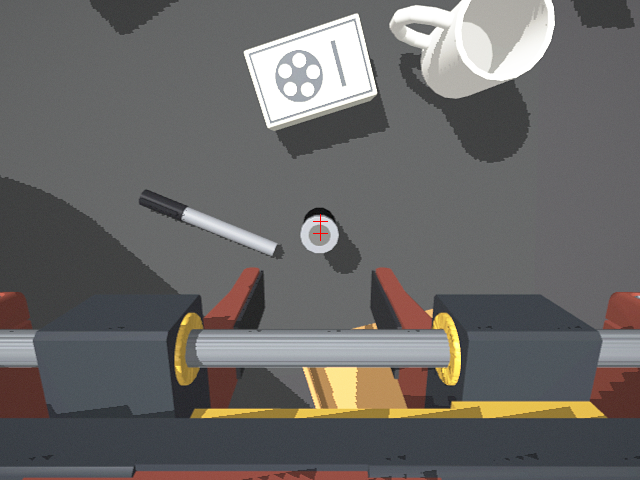

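Film-can top at (320,234), right where predicted. The pen tip at (281,250) is clear of the fingers.

```bash
python3 -m handwheel '[[0,2,50,0,0,0,0.4],[0,0,45,0,0,0,0.4],[0,0,35,0,0,0,0.4],[0,0,20,0,0,0,0.4],[0,0,8,0,0,0,0.4],[0,0,0,0,0,0,1],[0,0,0,0,0,0,1],[0,0,0,0,0,0,1],[0,0,0,0,0,0,1]]'
python3 -m handwheel '[[0,0,-20,0,0,0,1],[0,0,-40,0,0,0,1],[0,0,-60,0,0,0,1],[0,0,-50,0,0,0,1],[0,0,0,0,0,0,1]]'
python3 - <<'E'
from h import *
go(443,405.5,170,-.145)
E
```

```text
t: 22.22
ee_pos: [438.6, -125.6, 12.6]
orientation: [2.376, 2.053, 0.001]
ft_force: [-0.4, 0.5, 5.1]
width: 31.3
grasp_force: 30.0
t: 22.85
ee_pos: [440.5, -126.3, 185.7]
orientation: [2.372, 2.049, 0.007]
ft_force: [0.2, -0.3, -0.9]
width: 31.2
grasp_force: 30.0
shift [526.5 -74.9  14.3] turn rz -0.001 curyaw -0.146 q1,q6 [-0.31 -0.16] tilt z [ 0.008 -0.003 -1.   ]
```

```bash
python3 -m handwheel '[[58.5,-8.2,0,0,0,0,1],[58.5,-8.2,0,0,0,0,1],[58.5,-8.2,0,0,0,0,1],[58.5,-8.2,0,0,0,0,1],[58.5,-8.2,0,0,0,0,1],[58.5,-8.2,0,0,0,0,1],[58.5,-8.2,0,0,0,0,1],[58.5,-8.2,0,0,0,0,1],[58.5,-8.2,0,0,0,0,1],[0,0,0,0,0,0,1]]'
python3 -m handwheel '[[0,0,50,0,0,0,1],[0,0,40,0,0,0,1],[0,0,0,0,0,0,1],[0,0,0,0,0,0,1]]'
python3 - <<'E'
from h import *
go(443,405.5,15.5,-.145)
E
```

```text
t: 24.1
ee_pos: [440.6, 409.3, 180.1]
orientation: [-2.373, -2.058, 0.001]
ft_force: [-0.1, -1.0, -0.0]
width: 31.2
grasp_force: 30.0
t: 24.6
ee_pos: [441.8, 405.8, 92.5]
orientation: [2.378, 2.053, 0.0]
ft_force: [0.2, 0.6, -0.1]
width: 31.0
grasp_force: 30.0
shift [-0.2  1.2 77. ] turn rz -0.001 curyaw -0.146 q1,q6 [0.72 0.87] tilt z [ 0.  0. -1.]
```

```bash
python3 -m handwheel '[[0,1,40,0,0,0,1],[0,0,22,0,0,0,1],[0,0,9,0,0,0,1],[0,0,4,0,0,0,1],[0,0,0,0,0,0,1],[0,0,0,0,0,0,1]]'; python3 -m handwheel '[[0,0,1,0,0,0,1],[0,0,0,0,0,0,1]]'; python3 -m handwheel '[[0,0,0.8,0,0,0,1],[0,0,0,0,0,0,1]]'
```

```text
t: 25.35
ee_pos: [442.9, 406.5, 17.8]
orientation: [-2.377, -2.054, -0.002]
ft_force: [-0.7, 0.4, -0.7]
width: 31.0
grasp_force: 30.0
t: 25.6
ee_pos: [442.8, 406.4, 16.6]
orientation: [-2.377, -2.054, -0.002]
ft_force: [-0.5, -0.6, 5.9]
width: 30.7
grasp_force: 30.0
t: 25.85
ee_pos: [442.8, 406.5, 16.5]
orientation: [-2.377, -2.054, -0.002]
ft_force: [-3.4, -1.2, 12.9]
width: 30.8
grasp_force: 30.0
```

```bash
python3 -m handwheel '[[0,0,-0.8,0,0,0,1],[0,0,0,0,0,0,0.45],[0,0,0,0,0,0,0.45],[0,0,0,0,0,0,0.45],[0,0,-15,0,0,0,0.45],[0,0,-35,0,0,0,0.45],[0,0,-60,0,0,0,0.3],[0,0,-60,0,0,0,0],[0,0,0,0,0,0,0]]'
python3 -m handwheel '[[-57.3,9.5,0,0,0,0,0],[-57.3,9.5,0,0,0,0,0],[-57.3,9.5,0,0,0,0,0],[-57.3,9.5,0,0,0,0,0],[-57.3,9.5,0,0,0,0,0],[-57.3,9.5,0,0,0,0,0],[-57.3,9.5,0,0,0,0,0],[0,0,0,0,0,0,0]]'
python3 -m handwheel '[[0,0,0,0,0,0.1866,0],[0,0,0,0,0,0.1866,0],[0,0,0,0,0,0.1866,0],[0,0,0,0,0,0.1866,0],[0,0,0,0,0,0.1866,0],[0,0,0,0,0,0.1866,0],[0,0,0,0,0,0.1866,0],[0,0,0,0,0,0,0],[0,0,0,0,0,0,0]]'
python3 - <<'E'
from h import *
from workcell import viewer
d=viewer.get_image("wrist"); f=d["frame"].copy(); pickle.dump(d,open("w7.pkl","wb"))
t=viewer.get_image("top"); s=viewer.get_image("side"); pickle.dump((t,s),open("ts7.pkl","wb"))
go(451,0,4.5,1.691)
f[:300,:]=f[:300,:]; c=np.vstack([cv2.resize(f,(480,360))[:240],np.hstack([cv2.resize(t["frame"][160:310,100:220],(240,240)),cv2.resize(s["frame"][130:230,160:300],(240,240))])])
cv2.imwrite("pics/w7.png",cv2.resize(c,(590,590)))
E
```

```text
t: 26.98
ee_pos: [445.0, 408.3, 192.2]
orientation: [-2.377, -2.054, -0.017]
ft_force: [-0.5, -0.2, -0.3]
width: 75.2
grasp_force: 0.0
t: 27.98
ee_pos: [449.4, -3.7, 185.6]
orientation: [-2.383, -2.047, 0.001]
ft_force: [-0.3, 0.1, 0.4]
width: 88.0
grasp_force: 0.0
t: 29.1
ee_pos: [449.8, 0.1, 185.7]
orientation: [-3.135, -0.194, 0.001]
ft_force: [-0.4, -0.4, -0.5]
width: 88.0
grasp_force: 0.0
shift [ 1.100e+00 -1.000e-01  1.813e+02] turn rz 0.001 curyaw -1.45 q1,q6 [-0.03  1.42] tilt z [-0.  0. -1.]
```

View pics/w7.png

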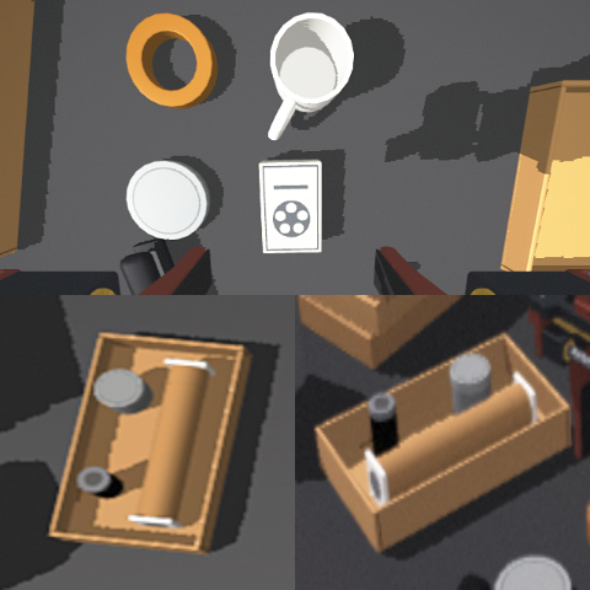

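Long tray is good: the tube lies flat, and the tin and film can stand clear of it. Wrist part of the picture: card-top corners at (260,162), (321,160), (321,251) and (264,254) in display pixels (×0.922). The stapler tip is at about (170,262).

```bash
python3 - <<'E'
from h import *
d=pickle.load(open("w7.pkl","rb")); t,s=pickle.load(open("ts7.pkl","rb"))
k=1/.922
m=cv2.inRange(d["frame"],(170,170,170),(255,255,255)); 
for c in cv2.findContours(m,cv2.RETR_EXTERNAL,cv2.CHAIN_APPROX_NONE)[0]:
    x,y=c[:,0].mean(0)
    if cv2.contourArea(c)>1500 and 270<x<360 and 160<y<290:
        p=ray(d,c[:,0],35).astype(np.float32); print("card",cv2.minAreaRect(p),p.mean(0))
P=ray(d,np.array([(260,162),(321,160),(321,251),(264,254)])*k,35);print(P.round(),P.mean(0).round())
print("stapler",ray(d,np.array([(170,250),(205,255)])*k,30).round())
print("mug",ray(d,np.array([(312,57)])*k,80).round(),"handle end",ray(d,np.array([(274,137)])*k,45).round())
print("sq",ray(d,np.array([(529,82),(503,268)])*k,40).round())
E
```

```text
card ((449.4312744140625, 1.6283721923828125), (91.50868225097656, 59.80671310424805), 8.298513412475586) [450.7323      1.5302113]
[[491.  36.]
 [500. -21.]
 [409. -35.]
 [399.  23.]] [450.   1.]
stapler [[389. 120.]
 [388.  84.]]
mug [[577.   1.]] handle end [[516.  25.]]
sq [[ 590. -194.]
 [ 416. -220.]]
```

```bash
python3 -m handwheel '[[0,-1,55,0,0,-0.025,0],[0,0,55,0,0,0,0],[0,0,40,0,0,0,0],[0,0,22,0,0,0,0],[0,0,8,0,0,0,0],[0,0,0,0,0,0,1],[0,0,0,0,0,0,1],[0,0,0,0,0,0,1],[0,0,0,0,0,0,1]]'
python3 -m handwheel '[[0,0,-20,0,0,0,1],[0,0,-40,0,0,0,1],[0,0,-60,0,0,0,1],[0,0,-50,0,0,0,1],[0,0,0,0,0,0,1]]'
python3 - <<'E'
from h import *
go(440,-170,190,-1.426)
E
```

```text
t: 30.38
ee_pos: [450.6, 0.5, 6.7]
orientation: [3.133, 0.226, 0.003]
ft_force: [-0.3, 0.4, 8.4]
width: 59.9
grasp_force: 30.0
t: 31.0
ee_pos: [452.4, 0.5, 179.5]
orientation: [3.133, 0.226, 0.013]
ft_force: [0.5, 0.1, -2.2]
width: 59.7
grasp_force: 30.0
shift [-36.7 166.9 -10.6] turn rz -0.001 curyaw -1.427 q1,q6 [-0.03  1.4 ] tilt z [ 0.008 -0.    -1.   ]
```

```bash
python3 -m handwheel '[[-19.6,51,-5,0,0,0,1],[-19.6,51,-5,0,0,0,1],[-19.6,51,-5,0,0,0,1],[-19.6,51,-5,0,0,0,1],[-19.6,51,-5,0,0,0,1],[-19.6,51,-5,0,0,0,1],[0,0,0,0,0,0,1],[0,0,0,0,0,0,1]]'
python3 - <<'E'
from h import *
from workcell import viewer
d=viewer.get_image("wrist"); pickle.dump(d,open("w8.pkl","wb")); cv2.imwrite("pics/w8.png",d["frame"])
go(508,-334,60,-1.45)
E
```

```text
t: 32.0
ee_pos: [376.5, -318.3, 204.3]
orientation: [-3.131, -0.224, 0.003]
ft_force: [0.2, 0.8, -2.4]
width: 59.9
grasp_force: 30.0
shift [127.8  35.2 144.3] turn rz 0.024 curyaw -1.426 q1,q6 [-0.73  0.7 ] tilt z [-0.002  0.002 -1.   ]
```

View pics/w8.png

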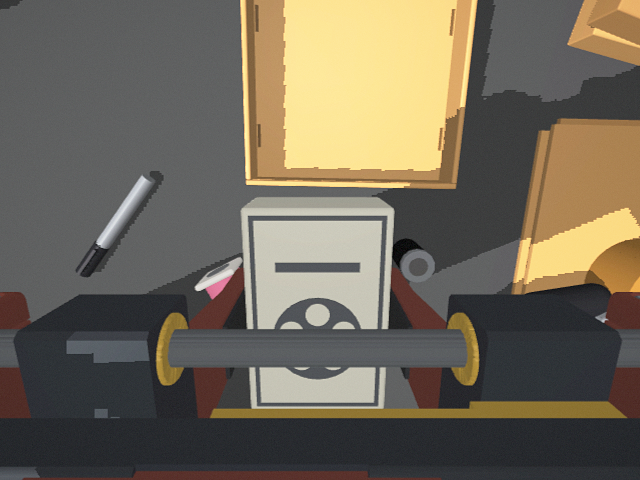

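Card box held squarely. The square tray's near rim outer corners are at about (246,183) and (457,186), with the sides running up to (241,0) and (479,0).

```bash
python3 - <<'E'
from h import *
d=pickle.load(open("w8.pkl","rb"))
p=ray(d,[(246,183),(457,186),(241,0),(478,0)],40);print(p.round(1),np.linalg.norm(p[1]-p[0]))
print("bottom",ray(d,[(248,187),(455,189)],0).round(1))
u=p[1]-p[0];a1=np.arctan2(u[1],u[0])+np.pi/2; v=p[2]-p[0];a2=np.arctan2(v[1],v[0]); w=p[3]-p[1];a3=np.arctan2(w[1],w[0]);print(a1,a2,a3)
a=np.mean([a1,a2,a3]);U=np.array([np.cos(a),np.sin(a)]);N=np.array([-U[1],U[0]])
c=(p[0]+p[1])/2+97.5*U;print("yaw",a,"centre",c)
print("card",c-37*N,"mug",c+45*N); go(*(c-37*N),100,a+np.pi/2)
E
```

```text
[[ 404.1 -247.9]
 [ 429.2 -440.9]
 [ 551.6 -229.9]
 [ 579.  -421.8]] 194.68071230570408
bottom [[ 395.7 -242.7]
 [ 424.4 -455.7]]
0.12930547584654617 0.12109707282423858 0.12684480871427356
yaw 0.12574911912835277 centre [ 513.41135824 -332.15407081]
card [ 518.05182323 -368.86191853] mug [ 507.76754948 -287.50939114]
shift [132.6  71.  104.2] turn rz 0.019 curyaw -1.426 q1,q6 [-0.73  0.7 ] tilt z [-0.002  0.002 -1.   ]
```

```bash
python3 -m handwheel '[[0,0,0,0,0,0.019,1],[44,24.5,0,0,0,0,1],[44,24.5,0,0,0,0,1],[43,24.5,0,0,0,0,1],[0,0,50,0,0,0,1],[0,0,50,0,0,0,1],[0,0,20,0,0,0,1],[0,0,0,0,0,0,1],[0,0,0,0,0,0,1]]'
python3 - <<'E'
from h import *
go(518,-369,9,-1.445)
E
```

```text
t: 33.17
ee_pos: [517.9, -376.4, 87.8]
orientation: [3.133, 0.197, 0.004]
ft_force: [-0.2, -0.3, -2.6]
width: 60.0
grasp_force: 30.0
shift [ 0.8 -7.5 78.8] turn rz -0.001 curyaw -1.446 q1,q6 [-0.65  0.8 ] tilt z [ 0.002 -0.002 -1.   ]
```

```bash
python3 -m handwheel '[[0.8,-7.5,0,0,0,0,1],[0,0,0,0,0,0,1],[0,0,40,0,0,0,1],[0,0,24,0,0,0,1],[0,0,9,0,0,0,1],[0,0,3,0,0,0,1],[0,0,0,0,0,0,1],[0,0,0,0,0,0,1]]'; python3 -m handwheel '[[0,0,1,0,0,0,1],[0,0,0,0,0,0,1]]'; python3 -m handwheel '[[0,0,0.8,0,0,0,1],[0,0,0,0,0,0,1]]'
```

```text
t: 34.17
ee_pos: [517.2, -368.8, 10.9]
orientation: [3.134, 0.196, 0.002]
ft_force: [0.0, 0.5, -1.6]
width: 59.6
grasp_force: 30.0
t: 34.42
ee_pos: [517.2, -368.8, 10.8]
orientation: [3.134, 0.196, 0.002]
ft_force: [-2.6, 1.8, 10.2]
width: 59.8
grasp_force: 30.0
t: 34.67
ee_pos: [517.2, -368.8, 10.8]
orientation: [3.135, 0.196, 0.002]
ft_force: [-4.4, 3.4, 17.8]
width: 59.7
grasp_force: 30.0
```

```bash
python3 -m handwheel '[[0,0,-0.8,0,0,0,1],[0,0,0,0,0,0,0.23],[0,0,0,0,0,0,0.23],[0,0,0,0,0,0,0.23],[0,0,-15,0,0,0,0.23],[0,0,-35,0,0,0,0.2],[0,0,-60,0,0,0,0],[0,0,-60,0,0,0,0],[0,0,-20,0,0,0,0],[0,0,0,0,0,0,0]]'
python3 -m handwheel '[[15.1,-51.4,0,0,0,0,0],[15.1,-51.4,0,0,0,0,0],[15.1,-51.4,0,0,0,0,0],[15.1,-51.4,0,0,0,0,0],[15.1,-51.4,0,0,0,0,0],[15.1,-51.4,0,0,0,0,0],[15.1,-51.4,0,0,0,0,0],[0,0,0,0,0,0.167,0],[0,0,0,0,0,0.167,0],[0,0,0,0,0,0.167,0]]'
python3 -m handwheel '[[0,0,0,0,0,0,0],[0,0,0,0,0,0,0]]'
python3 - <<'E'
from h import *
from workcell import viewer
d=viewer.get_image("wrist"); pickle.dump(d,open("w9.pkl","wb")); f=d["frame"].copy()
go(577,1,43,-1.946)
s=viewer.get_image("side")
cv2.imwrite("pics/w9.png",np.hstack([cv2.resize(f,(480,360)),cv2.resize(s["frame"][250:400,370:540],(318,360))]))
E
```

```text
t: 35.92
ee_pos: [517.1, -368.7, 200.8]
orientation: [3.133, 0.196, 0.004]
ft_force: [-0.3, -0.1, -0.6]
width: 87.9
grasp_force: 0.0
t: 37.17
ee_pos: [574.8, 2.3, 196.1]
orientation: [3.084, -0.594, -0.007]
ft_force: [0.0, -0.2, -0.5]
width: 87.7
grasp_force: 0.0
t: 37.42
ee_pos: [575.7, 1.9, 197.6]
orientation: [3.087, -0.582, -0.004]
ft_force: [0.1, 0.6, -0.5]
width: 87.6
grasp_force: 0.0
shift [  1.5   0.3 154.9] turn rz 0.002 curyaw -1.944 q1,q6 [-0.02  1.93] tilt z [-0.002 -0.    -1.   ]
```

View pics/w9.png

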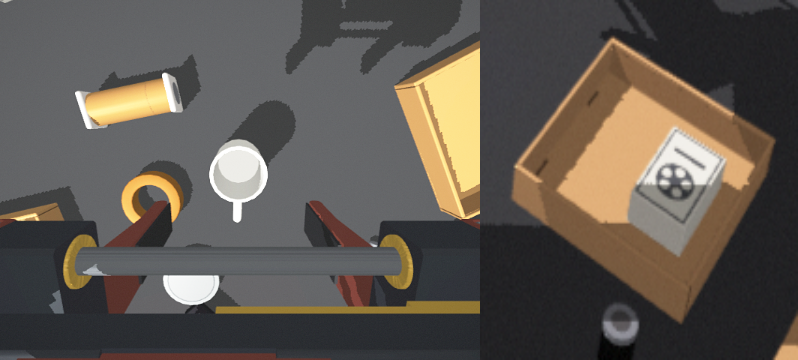

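Left: the mug rim is centred at (238,174) between the fingers, with the handle straight down and square to the closing line. Right: the card box sits flat in the square tray with room beside it.

```bash
python3 -m handwheel '[[1.5,0,50,0,0,0,0],[0,0,45,0,0,0,0],[0,0,35,0,0,0,0],[0,0,18,0,0,0,0],[0,0,6.5,0,0,0,0],[0,0,0,0,0,0,1],[0,0,0,0,0,0,1],[0,0,0,0,0,0,1],[0,0,0,0,0,0,1]]'
python3 -m handwheel '[[0,0,-20,0,0,0,1],[0,0,-40,0,0,0,1],[0,0,-50,0,0,0,1],[0,0,-20,0,0,0,1],[0,0,0,0,0,-0.167,1],[0,0,0,0,0,-0.167,1],[0,0,0,0,0,-0.168,1],[0,0,0,0,0,0,1],[0,0,0,0,0,0,1]]'
python3 - <<'E'
from h import *
go(508,-287,150,-1.445)
E
```

```text
t: 38.65
ee_pos: [578.6, 1.3, 45.5]
orientation: [-3.086, 0.587, -0.003]
ft_force: [-1.3, -1.5, 6.1]
width: 62.3
grasp_force: 30.0
t: 39.78
ee_pos: [577.8, 1.4, 174.9]
orientation: [-3.136, -0.193, -0.0]
ft_force: [0.1, 0.6, -2.2]
width: 62.5
grasp_force: 30.0
shift [-104.6  277.7   24.8] turn rz -0.003 curyaw -1.448 q1,q6 [-0.02  1.43] tilt z [ 0.  0. -1.]
```

```bash
python3 -m handwheel '[[-17.4,46.3,0,0,0,0,1],[-17.4,46.3,0,0,0,0,1],[-17.4,46.3,0,0,0,0,1],[-17.4,46.3,0,0,0,0,1],[-17.4,46.3,0,0,0,0,1],[-17.4,46.3,0,0,0,0,1],[0,0,0,0,0,0,1],[0,0,40,0,0,0,1],[0,0,30,0,0,0,1],[0,0,0,0,0,0,1]]'
python3 - <<'E'
from h import *
go(508,-287,49,-1.445)
E
```

```text
t: 41.02
ee_pos: [507.8, -285.5, 102.4]
orientation: [-3.132, -0.196, 0.007]
ft_force: [-0.2, 0.7, -2.6]
width: 62.3
grasp_force: 30.0
shift [ 0.3  1.7 53.4] turn rz -0.001 curyaw -1.446 q1,q6 [-0.53  0.91] tilt z [-0.004  0.003 -1.   ]
```

```bash
python3 -m handwheel '[[0,1.5,25,0,0,0,1],[0,0,16,0,0,0,1],[0,0,7,0,0,0,1],[0,0,3,0,0,0,1],[0,0,0,0,0,0,1],[0,0,0,0,0,0,1]]'; python3 -m handwheel '[[0,0,1,0,0,0,1],[0,0,0,0,0,0,1]]'; python3 -m handwheel '[[0,0,0.8,0,0,0,1],[0,0,0,0,0,0,1]]'
```

```text
t: 41.78
ee_pos: [509.8, -289.0, 54.0]
orientation: [3.135, 0.198, 0.001]
ft_force: [0.1, -0.1, -2.8]
width: 62.5
grasp_force: 30.0
t: 42.02
ee_pos: [509.4, -288.9, 52.5]
orientation: [3.135, 0.198, 0.0]
ft_force: [0.3, -0.5, -2.8]
width: 62.4
grasp_force: 30.0
t: 42.28
ee_pos: [509.4, -288.8, 51.5]
orientation: [-3.135, -0.198, 0.0]
ft_force: [0.8, -0.3, -1.6]
width: 62.6
grasp_force: 30.0
```

```bash
for i in 1; do python3 -m handwheel '[[0,0,0.8,0,0,0,1],[0,0,0,0,0,0,1]]'; python3 -m handwheel '[[0,0,0.8,0,0,0,1],[0,0,0,0,0,0,1]]'; done
```

```text
t: 42.52
ee_pos: [509.4, -288.8, 50.7]
orientation: [-3.135, -0.198, 0.0]
ft_force: [-0.4, -0.2, -3.0]
width: 62.3
grasp_force: 30.0
t: 42.78
ee_pos: [509.4, -288.8, 49.9]
orientation: [-3.135, -0.198, 0.0]
ft_force: [0.3, 0.1, -2.9]
width: 62.2
grasp_force: 30.0
```

```bash
python3 -m handwheel '[[0,0,0.8,0,0,0,1],[0,0,0,0,0,0,1]]'; python3 -m handwheel '[[0,0,0.8,0,0,0,1],[0,0,0,0,0,0,1]]'
```

```text
t: 43.02
ee_pos: [509.5, -288.9, 49.5]
orientation: [3.135, 0.198, 0.0]
ft_force: [-1.2, 0.5, 2.9]
width: 62.2
grasp_force: 29.9
t: 43.28
ee_pos: [509.5, -288.9, 49.5]
orientation: [3.135, 0.198, 0.0]
ft_force: [-4.8, 1.8, 10.7]
width: 62.4
grasp_force: 29.9
```

Contact made. I'll release, rise, back off and check.

```bash
python3 -m handwheel '[[0,0,-0.8,0,0,0,1],[0,0,0,0,0,0,0],[0,0,0,0,0,0,0],[0,0,0,0,0,0,0],[0,0,0,0,0,0,0],[0,0,-15,0,0,0,0],[0,0,-35,0,0,0,0],[0,0,-60,0,0,0,0],[0,0,-60,0,0,0,0]]'
python3 -m handwheel '[[0,-60,0,0,0,0,0],[0,-60,0,0,0,0,0],[0,-60,0,0,0,0,0],[0,-60,0,0,0,0,0],[0,0,0,0,0,0,0],[0,0,0,0,0,0,0]]'
python3 - <<'E'
from h import *
from workcell import viewer
t=viewer.get_image("top")["frame"]; s=viewer.get_image("side")["frame"]
cv2.imwrite("pics/end.png",np.hstack([cv2.resize(t[140:310,100:500],(470,200*470//470)),cv2.resize(s[130:400,160:540],(330,234))[:200]]) if 0 else np.vstack([cv2.resize(t[140:310,100:500],(640,272)),cv2.resize(s[130:400,160:540],(640,320))[:, :][:320]]))
E
```

```text
t: 44.4
ee_pos: [509.2, -288.7, 221.7]
orientation: [3.135, 0.198, 0.0]
ft_force: [-0.1, -0.7, -0.3]
width: 87.8
grasp_force: 0.0
t: 45.15
ee_pos: [479.7, -50.9, 220.1]
orientation: [3.135, 0.2, 0.002]
ft_force: [0.1, -0.2, -0.3]
width: 87.3
grasp_force: 0.0
```

View pics/end.png

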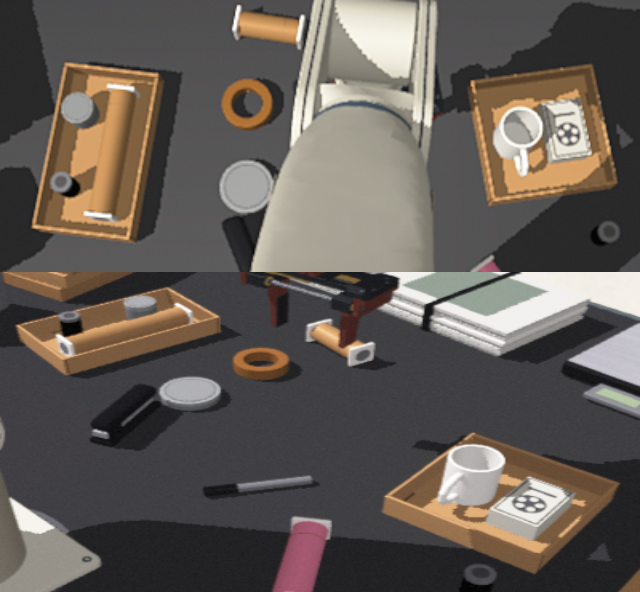

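The picture shows the tube, tin and film can in the long tray on the left, and the mug upright beside the flat card box in the square tray on the right. The short tube, flat tin, tape roll, pink tube and other film can haven't moved, so I'm handing in.

```bash
python3 -c "
from workcell import ctrl
print(ctrl.close_job())"
```

```text
the job is handed in; nothing more can be done
None
```

I packed both parcels as asked and handed the job in at about 45 s of the 128 s allowed; the final pictures show all five items on their tray floors and the items to leave alone undisturbed, though no verdict came back.

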